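Unload the clamshell mould press

TASK

Take the finished mould out of the mould press: swing the safety catch fully clear towards the front, raise the lid by its handle all the way until it stays open, then lift the aluminium mould straight up off its two locating pins, always keeping it level, and lay it flat and square in the middle of the white ceramic tile. Set it down, do not drop it, let go of it, leave the lid up and the catch off, and leave everything else on the bench where it is.

Things in the scene. Friction and masses are not known exactly. Their poses are not given: they have to be found in the camera images.
- press: green cast bench mould press (clamshell), fixed, 236 deep (x) x 206 wide (y). Origin on the bench under the middle of its lower platen; front is -x (towards the robot), +y its left, z up. Bed spans x -93 to 143. Two hinge brackets at the back (x 93 to 129, y +-74 to 90) are 115 high. Only the catch and its clevis stand up in front; its sides are open.
- platen (a point): centre of the upper face of the press's lower steel platen (158 x 150), 60 above the bench, axes as the press. Two steel locating pins, 10 in diameter, stand 24 up from it at x = -58 and +58, y = 0
- catch (a joint): safety catch angle, rad: 0 hooked over a lug on the lid's front edge (the lid then rises 1 degree at most); grows as the catch's top swings forward (press -x) and down, to 1.0 at its stop; clear of the lid from 0.5. Stiff pivot: it stays where it is left; about 1.5 N at its bar moves it.
- catch_bar (a point): middle of the catch's T-bar: round steel, 13 in diameter, 44 long along press y, on top of the catch's upright arm (14 wide, 10 thick). When hooked it is at press x -106, y 72, z 168, the top of the shut press. Behind it the lid's top is at z 120 (ribs to 131) and starts at x -85.
- catch_pivot (a point): the point on the press about which the catch turns (axis along press y), at press (-89, 72, 35)
- lid (a joint): lid angle, rad: 0 shut, grows as its front rises, 1.05 (60 degrees) at its stop. Stiff hinge: it stays where it is left; raising it by the bar takes about 9 N. At its stop the lid leans out over the mould, its bar nearly above the mould's middle, so the mould must be reached from the front with a gripper leaning 30 to 45 degrees from vertical towards the front.
- lid_bar (a point): grip point on the axis of the lid's front handle: a round black bar, 16 in diameter, along press y, free grip from y -70 to 20 (this point at y -25). It stands 55 in front of the lid's front edge, carried by an arm at each end, so a finger fits behind it. Lid shut: press x -140, z 112. The lid proper is 16 thick, 140 wide.
- lid_hinge (a point): point on the lid's hinge axis (along press y) in the middle of the press, at press (105, 0, 112); the bar's axis is 245 from it
- mould: the mould, loose, 0.5 to 0.8 kg, bare aluminium: flange plate 140 (x) x 92 (y) x 10 with a 12 hole at x -58 and +58 over the press's pins; on it a block 88 (x) x 54 (y), top 42.5 above the underside. Origin at the underside's centre; in the press its axes are the press's, underside on the platen; it must rise 24 to leave the pins. Grip the block across its 54 (y) at its middle, where it balances.
- tile: white ceramic tile, fixed, 220 (x) x 170 (y) x 14 thick; origin at the centre of its underside, so its upper face is 14 above the bench
- third_hand: third-hand stand: steel dome base 76 across with bent tweezers rising to 195 high and leaning 60 out along its -x, standing behind the tile and leaning towards it; origin under the base's centre
- pliers: pair of red-handled pliers lying flat in front of the tile, about 195 long, 75 wide, 19 high, long axis its x; origin under about the middle
- pliers2: second, identical pair of pliers; same origin and axes
- bowl: white ceramic bowl, 124 across, 50 high; origin under its centre
- stack: banded stack of four pale rubber moulds, 77 x 55 x 49; origin under its centre
- block_a: banded pair of pale rubber moulds in front of the press, 77 x 55 x 25 high; origin under its centre
- block_b: single pale rubber mould between tile and press, 72 x 50 x 12 high; origin under its centre

How it is judged:
By the outcome, as a careful person would: the job done as asked, in the order asked, and still so for the second after the job is handed in, with the robot touching nothing.
It also fails if it takes over 72 s, if anything falls off the work surface, if the arm or the gripper's body presses on something with over 40 N, if the wrist force passes 120 N, or if a joint passes its speed limit or range.

ROBOT

A 6-joint arm with a two-finger parallel gripper is mounted at the origin on the work surface. World frame = base frame: x ahead of the robot, y to its left, z up, the work surface at z = 0. Lengths are in m, angles in rad, forces in N, time in s.
With the tool pointing down it reaches from about 0.25 to 0.775 m from the base axis. Payload 4 kg.
Tool frame: the origin (TCP) lies at the very end of the fingers, on their centre line; the grasp point (between the pads) lies 19 mm behind it; z points along the fingers, y is the line along which they close (so a half turn about z gives the same grasp; the last joint's range is limited). The gripper opens to 85 mm and grips with 20 to 120 N. Pads are 22 mm wide; open, the fingers measure 114 mm over their backs; the gripper's body (76 mm by 85 mm) begins 54 mm behind the grasp point. The pads swing forward as they close: fully open they stand 13 mm farther back than shut.
Start: joints at [1.051, 0.087, 1.371, -0, 1.684, -0.103], TCP at [0.223, 0.503, 0.231] pointing down, gripper open.
Joint ranges: [-3.1, 3.1], [-0.76, 2.03], [0.27, 2.55], [-1.08, 4.22], [0.17, 2.65], [-2.57, 2.57]. Speed limits (rad/s): [2.79, 2.79, 3.14, 3.14, 3.14, 3.14].

INTERFACE

Orientations are given as a 3x3 rotation matrix whose columns are the frame's x, y, z axes.
In Python, from station import arm gives the robot as it stands.
- The arm moves only by the tool play_rows, never from a script. Its argument "steps" is a list of rows, each a list of 7 numbers: the shift along the world's x, y, z in m, then the turn, a rotation vector about the world's x, y, z in rad, then the closure, from 0 (fully open) to 1 (shut). In form: [[tx, ty, tz, wx, wy, wz, fingers], ...]. A call has 1 to 12 rows; each row is the pose to reach, as a shift and turn from the pose commanded when the call began; what a row does not reach only later rows make up. A row lasts 1/10 s, in which the tool goes at most 50 mm and 8.59 degrees, less where a joint would pass 70% of its speed; a pose out of reach is approached as far as the arm can. A call with a gripper value outside its range is refused whole. The fingers move at their own pace and stop on an object; "squeeze" is the grip in N (left out, the last holds). Time passes only in rows, so rows that repeat a pose let the fingers close. It gives the time, the measured TCP pose, the force, the opening and the grip force at its end, in the units of the state.
- arm.state(): the state, without advancing time (a new reading comes with each control period).
- arm.get_image(name): name is "scene" or "side" or "wrist"; returns a dict with "img" (400x640x3 uint8, red, green, blue), "fovy" (degrees; the focal length in pixels is half the picture's height over the tangent of half this angle, whatever the lens; pixels are square), "cx", "cy" (the principal point, pixels), "k1" (the pictures are not rectified: a ray, as slopes to the right and down, at radius r is drawn at 1 + k1 r^2 times it, then the intrinsics apply), "R" (3x3) and "t" (3): a world point X has camera coordinates R X + t. Camera axes: x right, y down, z forward; pixel columns grow to the right and rows downward; lengths in m; the calibration is good to about 2 mm. A picture is of the moment at which its call begins. There is no depth.
- arm.job_done(): hands the job in; it is judged then, once.
The state is a dict: "time": time; "joint_pos": joint angles; "joint_velocities": joint speeds; "joint_torque": joint torques, N m; "position": TCP position; "ee_rot": TCP orientation; "contact_force": force on the tool from outside, world axes, zero at the start; "wrist_torque": the same for the moment, N m; "finger_gap": opening from 0.0 (shut) to 1.0 (fully open); "grasp_force": force on a finger pad.
Only numpy, scipy, OpenCV 4.12 (cv2) and the standard library are available. Lean on these libraries where they do the work, as an engineer would, in place of code of your own. Each camera call takes 0.05 s, during which the arm holds its last target. There are 200 camera calls.

## Working session

There is one attempt and no reset: what is moved stays moved. The work goes in short steps, Python scripts to look and compute and a tool call to move; the robot and the scene stay as the last step left them, time stands still between calls to the robot, and variables do not carry over. Pictures are saved under pics/ and viewed, at most 10 in all, crops included, and the job is handed in when it is done.

Besides the shell and the picture viewer there is one more tool, called after "Emit:" in YAML: its name, and indented under it one key for each argument. play_rows: Moves the arm, as the interface text tells. Its arguments: {"type":"object","properties":{"steps":{"type":"array","items":{"type":"array","items":{"type":"number"}}},"squeeze":{"type":"number"}},"required":["steps"]}

```bash
mkdir -p pics; cat > h.py <<'E'
import numpy as np, cv2
from station import arm
def K(c):
    f=200/np.tan(np.radians(c["fovy"])/2)
    return np.array([[f,0,c["cx"]],[0,f,c["cy"]],[0,0,1.]]), np.array([c["k1"],0,0,0,0.])
def proj(c,X):
    k,d=K(c); return cv2.projectPoints(np.atleast_2d(np.float64(X)),cv2.Rodrigues(c["R"])[0],c["t"],k,d)[0][:,0]
def ray(c,uv):
    k,d=K(c); p=cv2.undistortPoints(np.float64(uv).reshape(-1,1,2),k,d)[:,0]
    D=np.c_[p,np.ones(len(p))]@c["R"]; return -c["R"].T@c["t"],D
def atz(c,uv,z):
    o,D=ray(c,uv); return o+D*((z-o[2])/D[:,2])[:,None]
def save(n,im): cv2.imwrite(f"pics/{n}.png",im[:,:,::-1])
def grab(cam,n):
    import pickle
    c=arm.get_image(cam); save(n,c["img"]); pickle.dump(c,open(f"pics/{n}.pkl","wb")); return c
def load(n):
    import pickle; return pickle.load(open(f"pics/{n}.pkl","rb"))
E
python3 - <<'E'
from h import *
for n in["scene","side"]:
    c=grab(n,n+"0"); print(n,c["fovy"],-c["R"].T@c["t"],c["R"][2])
print(arm.state())
E
```

```text
scene 51.295022456980334 [1.01175836 0.84709522 1.1262057 ] [-0.34633233 -0.6046543  -0.71724967]
side 46.72151690133001 [-0.17095665 -0.85441601  0.77066838] [ 0.55538682  0.6596331  -0.50638883]
{'time': 0.1, 'joint_pos': array([ 1.05090109e+00,  8.79536399e-02,  1.37212818e+00, -2.78825468e-05,
        1.68358547e+00, -1.03105478e-01]), 'joint_velocities': array([ 0.00104259, -0.00115023, -0.002802  , -0.00149911,  0.00110196,
        0.00015088]), 'joint_torque': array([ 2.13289903e-03, -3.53016579e+01, -3.14219177e+01, -1.00547177e-04,
        7.91467231e-03, -2.05170988e-05]), 'position': array([0.22244746, 0.50252047, 0.2302038 ]), 'ee_rot': array([[-9.14391891e-01,  4.04828923e-01, -1.00661116e-03],
       [ 4.04830132e-01,  9.14390110e-01, -1.81427900e-03],
       [ 1.85962673e-04, -2.06646853e-03, -9.99997848e-01]]), 'contact_force': array([ 0.36193725, -0.56273064,  0.32541836]), 'wrist_torque': array([-0.00779428,  0.03064437, -0.00488329]), 'grasp_force': 0.0, 'finger_gap': 1.000385973469448}
```

View pics/scene0.png

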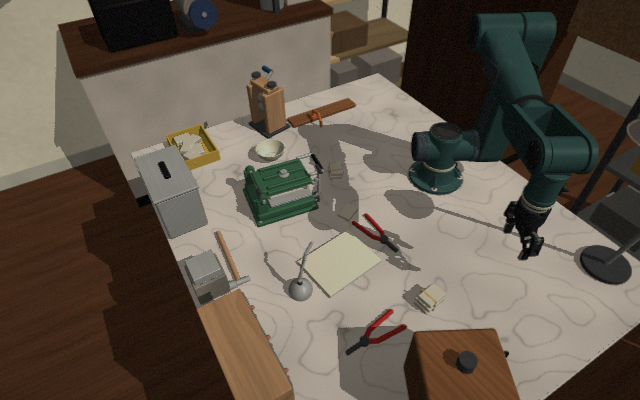

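View pics/side0.png

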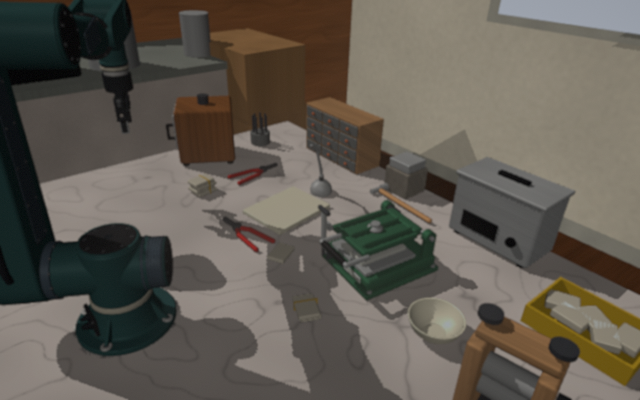

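The scene view shows the press around (283,190) and the tile around (340,262). The side view shows the press around (378,250). I'll enlarge both to read corners.

```bash
python3 - <<'E'
from h import *
def crop(n,o,x,y,w,h,s):
    im=load(n)["img"][y:y+h,x:x+w]; im=cv2.convertScaleAbs(im,alpha=1.3,beta=15)
    im=cv2.resize(im,None,fx=s,fy=s,interpolation=cv2.INTER_CUBIC)
    for i in range(0,w,20): cv2.putText(im,str(x+i),(i*s,10),0,.35,(255,0,0),1); cv2.line(im,(i*s,0),(i*s,h*s),(90,90,255),1) if 0 else None; cv2.line(im,(i*s,12),(i*s,20),(255,0,0),1)
    for i in range(0,h,20): cv2.putText(im,str(y+i),(0,i*s+4),0,.35,(255,0,0),1); cv2.line(im,(25,i*s),(33,i*s),(255,0,0),1)
    save(o,im)
crop("scene0","s1",230,145,160,150,4)
crop("side0","d1",240,180,200,120,4)
E
```

```text
(no output)
```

View pics/s1.png

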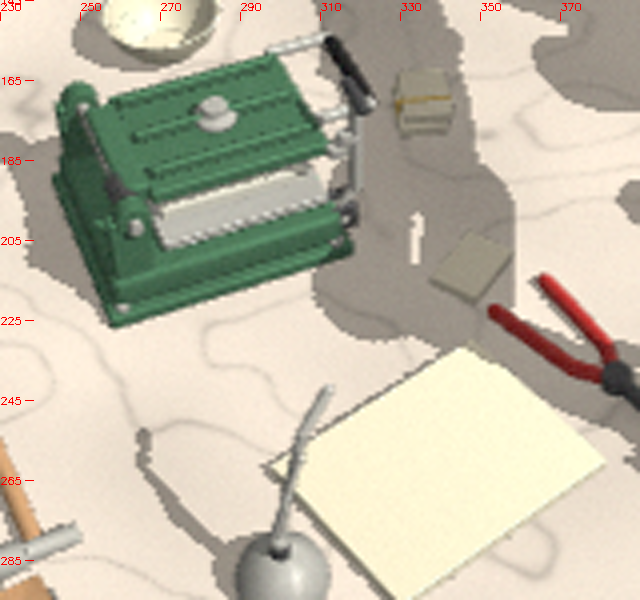

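View pics/d1.png

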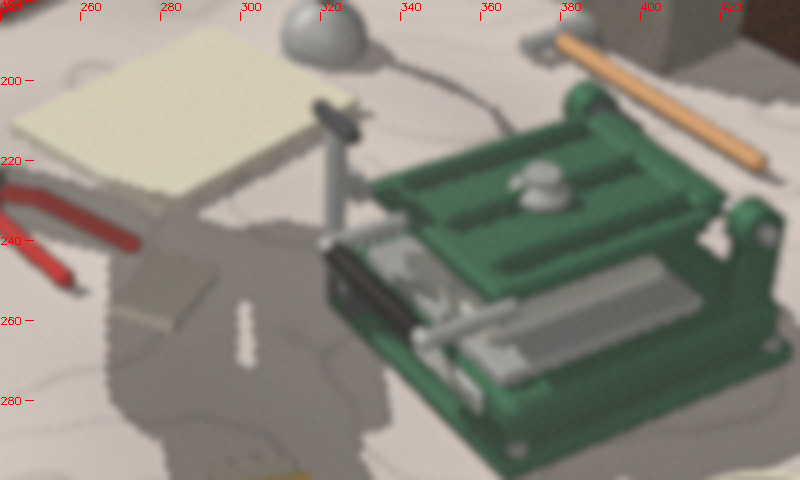

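The crops show the press bed's corners, the T-bar at side (324,210), the lid bar from side (322,242) to (343,262), and the tile's four corners in both views. Next I fit the poses.

```bash
cat > fit.py <<'E'
from h import *
from scipy.optimize import least_squares
S=load("scene0");D=load("side0")
def W(p,X):
    X=np.float64(X)/1000; c,s=np.cos(p[2]),np.sin(p[2])
    return np.c_[p[0]+c*X[:,0]-s*X[:,1],p[1]+s*X[:,0]+c*X[:,1],X[:,2]]
def fit(obs,p0):
    def f(p): return np.concatenate([(proj(c,W(p,[X]))[0]-uv) for c,X,uv in obs])
    r=least_squares(f,p0,loss="soft_l1"); print(r.x.round(4),np.degrees(r.x[2]).round(2)); print(f(r.x).reshape(-1,2).round(1).tolist()); return r.x
E
python3 - <<'E'
from fit import *
print(atz(S,[(318,208.3),(258.7,226.2),(345.5,231.2),(297,261.7),(381,260),(330,295.7)],.0).round(3))
print(atz(D,[(366.3,299.5),(437.5,268),(322.5,256)],.0).round(3))
c=[(-110,-85,14),(110,-85,14),(110,85,14),(-110,85,14)]
t=fit([(S,X,u) for X,u in zip(c,[(345.5,231.2),(297,261.7),(330,295.7),(381.2,260)])]+[(D,X,u) for X,u in zip(c,[(282.5,232),(329,204.5),(293.7,186.7),(243,210.5)])],[.45,.2,0])
p=fit([(S,(-93,103,0),(318,208.3)),(S,(143,103,0),(258.7,226.2)),(D,(-93,-103,0),(366.3,299.5)),(D,(143,-103,0),(437.5,268)),(D,(-93,103,0),(322.5,256)),
(D,(-106,50,168),(328,213.7)),(D,(-106,94,168),(319.5,206)),(D,(-140,-75,112),(343,262)),(D,(-140,72,112),(322.5,242))],[.5,-.1,0])
np.save("tp.npy",[t,p])
for n,X in dict(bar=(-106,72,168),lidbar=(-140,-25,112),mould=(0,0,60),piv=(-89,72,35)).items(): print(n,W(p,[X])[0].round(4),proj(S,W(p,[X]))[0].round(1),proj(D,W(p,[X]))[0].round(1))
E
```

```text
[[ 0.491 -0.087  0.   ]
 [ 0.718 -0.121  0.   ]
 [ 0.464  0.06   0.   ]
 [ 0.674  0.088  0.   ]
 [ 0.431  0.226  0.   ]
 [ 0.647  0.255  0.   ]]
[[ 0.467 -0.286  0.   ]
 [ 0.702 -0.315  0.   ]
 [ 0.492 -0.09  -0.   ]]
[0.5569 0.1611 0.1613] 9.24
[[0.6, -2.8], [-0.7, -0.4], [0.0, 0.0], [-0.5, -1.8], [-0.9, -1.1], [1.8, -1.7], [-1.0, -1.6], [-0.1, -0.9]]
[ 0.5686 -0.1981 -0.123 ] -7.05
[[0.8, 0.3], [-0.5, 2.0], [-0.1, 1.2], [0.1, 1.2], [-2.1, -0.5], [1.3, -0.1], [0.2, -0.5], [3.1, 1.6], [-10.1, -10.0]]
bar [ 0.4722 -0.1136  0.168 ] [318.  168.5] [324.4 209.5]
lidbar [ 0.4266 -0.2057  0.112 ] [316.4 161.8] [333.9 252.2]
mould [ 0.5686 -0.1981  0.06  ] [284.7 186.6] [372.4 246.9]
piv [ 0.4891 -0.1157  0.035 ] [314.4 196.9] [328.3 250.6]
```

Emit:
play_rows:
  steps:
    - [0.28, -0.62, 0.05, 0, 0, -1.277, 1]
    - [0.28, -0.62, 0.05, 0, 0, -1.277, 1]
    - [0.28, -0.62, 0.05, 0, 0, -1.277, 1]
    - [0.28, -0.62, 0.05, 0, 0, -1.277, 1]
    - [0.28, -0.62, 0.05, 0, 0, -1.277, 1]
    - [0.28, -0.62, 0.05, 0, 0, -1.277, 1]
    - [0.28, -0.62, 0.05, 0, 0, -1.277, 1]
    - [0.28, -0.62, 0.05, 0, 0, -1.277, 1]
    - [0.28, -0.62, 0.05, 0, 0, -1.277, 1]
    - [0.28, -0.62, 0.05, 0, 0, -1.277, 1]
    - [0.28, -0.62, 0.05, 0, 0, -1.277, 1]
    - [0.28, -0.62, 0.05, 0, 0, -1.277, 1]

```text
time: 1.3
position: [0.4692, -0.0445, 0.2751]
ee_rot: [[0.123, 0.992, -0.0], [0.992, -0.123, 0.0], [0.0, -0.0, -1.0]]
contact_force: [1.3, 1.3, 0.2]
finger_gap: -0.003
grasp_force: 0.0
```

Emit:
play_rows:
  steps:
    - [0, 0, 0, 0, 0, 0, 1]
    - [0, 0, 0, 0, 0, 0, 1]

```text
time: 1.5
position: [0.4688, -0.0432, 0.2744]
ee_rot: [[0.125, 0.992, -0.002], [0.992, -0.125, 0.001], [0.001, -0.002, -1.0]]
contact_force: [-0.2, 0.5, -0.8]
finger_gap: -0.001
grasp_force: 0.0
```

Emit:
play_rows:
  steps:
    - [0.037, -0.074, 0, 0, 0, 0, 1]
    - [0.037, -0.074, 0, 0, 0, 0, 1]
    - [0.037, -0.074, 0, 0, 0, 0, 1]
    - [0.037, -0.074, 0, 0, 0, 0, 1]

```text
time: 1.9
position: [0.5056, -0.115, 0.2749]
ee_rot: [[0.121, 0.993, -0.001], [0.993, -0.121, 0.001], [0.001, -0.001, -1.0]]
contact_force: [0.3, 0.3, 0.3]
finger_gap: -0.005
grasp_force: 0.0
```

```bash
python3 - <<'E'
from h import *
c=grab("wrist","w1"); print(arm.state()["position"], -c["R"].T@c["t"])
from fit import W
p=np.load("tp.npy")[1]
for X in [(-106,72,168),(-106,94,168),(-106,50,168),(-140,20,112),(-140,-70,112),(-93,103,0),(-93,-103,0)]: print(X,proj(c,W(p,[X]))[0].round())
E
```

```text
[ 0.50556579 -0.11465391  0.27520575] [ 0.51456139 -0.04455083  0.4179717 ]
(-106, 72, 168) [281. 197.]
(-106, 94, 168) [280. 173.]
(-106, 50, 168) [281. 220.]
(-140, 20, 112) [259. 227.]
(-140, -70, 112) [263. 293.]
(-93, 103, 0) [303. 144.]
(-93, -103, 0) [305. 270.]
```

View pics/w1.png

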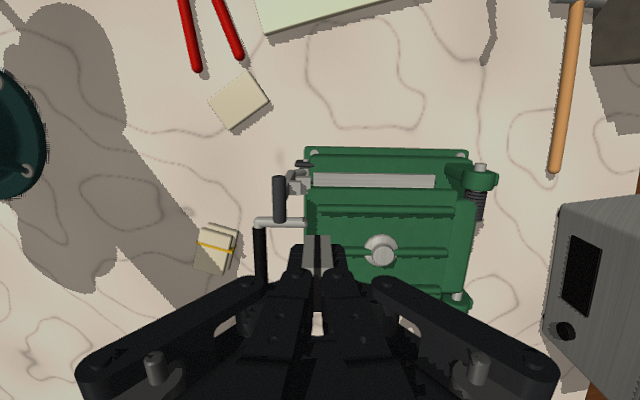

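The wrist view shows the T-bar centred at (279,199) and the lid bar at column 260. Both are within 2 px of prediction, so the fit is good. I go down behind the T-bar and push.

Emit:
play_rows:
  steps:
    - [0, 0, -0.04, 0, 0, 0, 1]
    - [0, 0, -0.08, 0, 0, 0, 1]
    - [0, 0, -0.105, 0, 0, 0, 1]
    - [0, 0, -0.117, 0, 0, 0, 1]
    - [0, 0, -0.117, 0, 0, 0, 1]

```text
time: 2.45
position: [0.5047, -0.1147, 0.1568]
ee_rot: [[0.121, 0.993, -0.003], [0.993, -0.121, 0.001], [0.001, -0.003, -1.0]]
contact_force: [0.5, -0.9, 0.9]
finger_gap: -0.003
grasp_force: 0.0
```

Emit:
play_rows:
  steps:
    - [-0.012, 0.0015, 0, 0, 0, 0, 1]
    - [-0.028, 0.0035, -0.002, 0, 0, 0, 1]
    - [-0.044, 0.0055, -0.006, 0, 0, 0, 1]
    - [-0.059, 0.007, -0.012, 0, 0, 0, 1]
    - [-0.073, 0.009, -0.018, 0, 0, 0, 1]
    - [-0.086, 0.0105, -0.028, 0, 0, 0, 1]
    - [-0.097, 0.012, -0.038, 0, 0, 0, 1]
    - [-0.108, 0.0135, -0.05, 0, 0, 0, 1]
    - [-0.116, 0.0145, -0.062, 0, 0, 0, 1]
    - [-0.119, 0.0145, -0.066, 0, 0, 0, 1]
    - [-0.119, 0.0145, -0.066, 0, 0, 0, 1]

```text
time: 3.55
position: [0.387, -0.102, 0.0935]
ee_rot: [[0.123, 0.992, 0.002], [0.992, -0.123, -0.001], [-0.001, 0.002, -1.0]]
contact_force: [-0.6, -0.5, 0.7]
finger_gap: -0.002
grasp_force: 0.0
```

```bash
python3 - <<'E'
from h import *
c=grab("side","d2"); im=c["img"][150:300,250:450]; save("d2c",cv2.resize(im,None,fx=3,fy=3,interpolation=2))
from fit import W
p=np.load("tp.npy")[1]
for a in(0,.5,.75,1):
    t=np.radians(97.3)+a; print(a,proj(c,W(p,[(-89+134.1*np.cos(t),72,35+134.1*np.sin(t))]))[0].round(1))
E
```

```text
0 [324.4 209.5]
0.5 [302.9 224.6]
0.75 [294.3 235.2]
1 [287.9 246.7]
```

View pics/d2c.png

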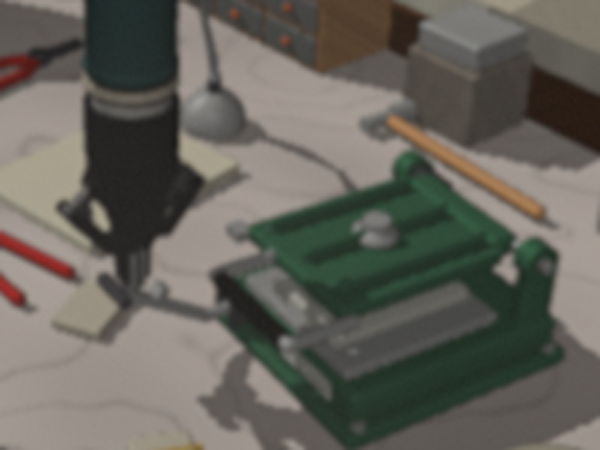

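The catch's T-bar is at crop (115,290), which is full-image (288,247), the position predicted for angle 1.0. It is fully swung. Now the lid.

Emit:
play_rows:
  steps:
    - [0, 0, 0.05, 0, 0, 0, 1]
    - [0, 0, 0.1, 0, 0, 0, 1]
    - [0, 0, 0.107, 0, 0, 0, 1]
    - [-0.031, -0.095, 0.09, -0.0964, -0.779, 0, 0.53]
    - [-0.031, -0.095, 0.09, -0.0964, -0.779, 0, 0.53]
    - [-0.031, -0.095, 0.09, -0.0964, -0.779, 0, 0.53]
    - [-0.031, -0.095, 0.09, -0.0964, -0.779, 0, 0.53]
    - [-0.031, -0.095, 0.09, -0.0964, -0.779, 0, 0.53]
    - [-0.031, -0.095, 0.09, -0.0964, -0.779, 0, 0.53]
    - [-0.031, -0.095, 0.09, -0.0964, -0.779, 0, 0.53]
    - [-0.031, -0.095, 0.09, -0.0964, -0.779, 0, 0.53]

```text
time: 4.7
position: [0.356, -0.1977, 0.1835]
ee_rot: [[0.124, 0.702, 0.701], [0.992, -0.086, -0.089], [-0.002, 0.707, -0.707]]
contact_force: [0.1, -0.3, 0.3]
finger_gap: 0.469
grasp_force: 0.0
```

```bash
python3 - <<'E'
from h import *
s=arm.state(); print(s["position"],s["ee_rot"].round(3).tolist(),s["joint_pos"].round(2),s["finger_gap"])
from fit import W
p=np.load("tp.npy")[1]
b=W(p,[(-140,-25,112)])[0]; g=b+.019*s["ee_rot"][:,2]; print("to grasp",g-s["position"], (g-s["position"])@s["ee_rot"])
E
```

```text
[ 0.35597126 -0.19768313  0.18349124] [[0.124, 0.702, 0.701], [0.992, -0.086, -0.089], [-0.002, 0.707, -0.707]] [-1.19 -0.73  2.25  0.71  1.26 -1.16] 0.46869485758460455
to grasp [ 0.08392896 -0.00971825 -0.08492988] [ 0.00091011 -0.00027991  0.11979438]
```

Emit:
play_rows:
  steps:
    - [0.028, -0.003, -0.028, 0, 0, 0, 0.53]
    - [0.052, -0.006, -0.052, 0, 0, 0, 0.53]
    - [0.07, -0.008, -0.071, 0, 0, 0, 0.53]
    - [0.084, -0.01, -0.085, 0, 0, 0, 0.53]
    - [0.084, -0.01, -0.085, 0, 0, 0, 0.53]

```text
time: 5.2
position: [0.4416, -0.2051, 0.0958]
ee_rot: [[0.117, 0.705, 0.7], [0.993, -0.085, -0.081], [0.003, 0.704, -0.71]]
contact_force: [-0.2, 0.6, 0.3]
finger_gap: 0.469
grasp_force: 0.0
```

Emit:
play_rows:
  squeeze: 40
  steps:
    - [0, 0, 0, 0, 0, 0, 1]
    - [0, 0, 0, 0, 0, 0, 1]
    - [0, 0, 0, 0, 0, 0, 1]
    - [0, 0, 0, 0, 0, 0, 1]

```text
time: 5.6
position: [0.4398, -0.2069, 0.0979]
ee_rot: [[0.123, 0.702, 0.702], [0.992, -0.087, -0.087], [-0.0, 0.707, -0.707]]
contact_force: [3.2, 1.7, -1.5]
finger_gap: 0.174
grasp_force: 39.1
```

Emit:
play_rows:
  steps:
    - [0.001, 0, 0.0107, 0, 0, 0, 1]
    - [0.001, 0, 0.0214, 0, 0, 0, 1]
    - [0.002, 0, 0.032, 0, 0, 0, 1]
    - [0.0037, -0.0005, 0.0425, 0, 0, 0, 1]
    - [0.006, -0.0007, 0.053, 0, 0, 0, 1]
    - [0.0082, -0.001, 0.0634, 0, 0, 0, 1]
    - [0.0115, -0.0014, 0.0737, 0, 0, 0, 1]
    - [0.0147, -0.0018, 0.0838, 0, 0, 0, 1]
    - [0.0188, -0.0023, 0.0938, 0, 0, 0, 1]
    - [0.0228, -0.0028, 0.1035, 0, 0, 0, 1]
    - [0.0275, -0.0034, 0.1131, 0, 0, 0, 1]
    - [0.0326, -0.004, 0.1225, 0, 0, 0, 1]

```text
time: 6.8
position: [0.4698, -0.2109, 0.2175]
ee_rot: [[0.123, 0.708, 0.695], [0.992, -0.087, -0.087], [-0.001, 0.701, -0.713]]
contact_force: [-16.3, -0.7, -2.0]
finger_gap: 0.168
grasp_force: 41.7
```

Emit:
play_rows:
  steps:
    - [0.0056, -0.0007, 0.0092, 0, 0, 0, 1]
    - [0.0114, -0.0014, 0.018, 0, 0, 0, 1]
    - [0.0177, -0.0022, 0.0267, 0, 0, 0, 1]
    - [0.0243, -0.003, 0.035, 0, 0, 0, 1]
    - [0.0313, -0.0039, 0.043, 0, 0, 0, 1]
    - [0.0387, -0.0048, 0.0507, 0, 0, 0, 1]
    - [0.0463, -0.0057, 0.0581, 0, 0, 0, 1]
    - [0.0543, -0.0067, 0.0652, 0, 0, 0, 1]
    - [0.0626, -0.0077, 0.0718, 0, 0, 0, 1]
    - [0.0712, -0.0088, 0.0782, 0, 0, 0, 1]
    - [0.08, -0.0099, 0.0841, 0, 0, 0, 1]
    - [0.089, -0.011, 0.0897, 0, 0, 0, 1]

```text
time: 8.0
position: [0.5601, -0.223, 0.3098]
ee_rot: [[0.124, 0.704, 0.699], [0.992, -0.087, -0.089], [-0.002, 0.704, -0.71]]
contact_force: [-14.9, -1.4, 4.0]
finger_gap: 0.173
grasp_force: 43.0
```

Emit:
play_rows:
  steps:
    - [0.002, 0, 0.001, 0, 0, 0, 1]
    - [0.004, 0, 0.002, 0, 0, 0, 1]
    - [0.004, 0, 0.002, 0, 0, 0, 1]

```text
time: 8.3
position: [0.5616, -0.2232, 0.3107]
ee_rot: [[0.124, 0.709, 0.695], [0.992, -0.085, -0.09], [-0.004, 0.7, -0.714]]
contact_force: [-24.7, -1.5, 2.3]
finger_gap: 0.169
grasp_force: 43.1
```

```bash
python3 - <<'E'
from h import *
from fit import W
p=np.load("tp.npy")[1]; s=arm.state(); g=s["position"]-.019*s["ee_rot"][:,2]
print(g, s["joint_pos"].round(2)); R=np.array([[np.cos(p[2]),-np.sin(p[2])],[np.sin(p[2]),np.cos(p[2])]])
q=R.T@(g[:2]-p[:2]); print("press",q,g[2],"angle",np.degrees(np.arctan2(g[2]-.112,.105-q[0])),np.hypot(g[2]-.112,.105-q[0]))
E
```

```text
[ 0.54844252 -0.22149657  0.32428781] [-0.67 -0.28  1.73  0.43  1.03 -0.65]
press [-0.01711704 -0.02571086] 0.3242878142691764 angle 60.09064330432614 0.24490546773946215
```

Emit:
play_rows:
  steps:
    - [0.002, 0, 0.001, 0, 0, 0, 0.5]
    - [0.002, 0, 0.001, 0, 0, 0, 0.5]
    - [0.002, 0, 0.001, 0, 0, 0, 0.5]
    - [-0.02, 0.0025, 0.02, 0, 0, 0, 0.5]
    - [-0.055, 0.007, 0.056, 0, 0, 0, 0.5]
    - [-0.091, 0.0115, 0.092, 0, 0, 0, 0.5]
    - [-0.091, 0.0115, 0.092, 0, 0, 0, 0.2]

```text
time: 9.0
position: [0.4736, -0.2106, 0.414]
ee_rot: [[0.124, 0.693, 0.71], [0.992, -0.08, -0.096], [-0.009, 0.716, -0.698]]
contact_force: [0.8, -0.0, 0.4]
finger_gap: 0.656
grasp_force: 0.0
```

```bash
python3 - <<'E'
from h import *
from fit import W
from scipy.spatial.transform import Rotation as Ro
t,p=np.load("tp.npy"); s=arm.state(); c,sn=np.cos(p[2]),np.sin(p[2])
print(s["position"],s["finger_gap"],s["joint_pos"].round(2))
th=np.radians(40); B=np.array([[c,-sn,0],[sn,c,0],[0,0,1]])
z=B@[np.sin(th),0,-np.cos(th)]; y=B@[0,1,0]; R=np.c_[np.cross(y,z),y,z]; print(R.round(3))
rv=Ro.from_matrix(R@s["ee_rot"].T).as_rotvec(); print("rotvec",rv.round(4))
g=W(p,[(0,0,95)])[0]+.019*z; print("grasp",g,"pre",g-.11*z,"shift",g-.11*z-s["position"])
S=load("scene0"); b=atz(S,[(302,290)],.015)[0]; print("th base",b)
o,D=ray(S,[(312.3,242)]); print("tip at z .195",o+D[0]*(.195-o[2])/D[0,2])
d=grab("side","d3"); save("d3c",cv2.resize(d["img"][130:300,270:450],None,fx=3,fy=3,interpolation=2))
E
```

```text
[ 0.47359931 -0.21055059  0.41397552] 0.6563951340980144 [-0.82 -0.48  1.67  0.49  1.31 -0.67]
[[-0.76   0.123  0.638]
 [ 0.094  0.992 -0.079]
 [-0.643  0.    -0.766]]
rotvec [-1.0426  0.2148  1.1514]
grasp [ 0.58070569 -0.19957888  0.08044516] pre [ 0.51053335 -0.19090295  0.16471004] shift [ 0.03693404  0.01964764 -0.24926548]
th base [0.71602225 0.20114808 0.015     ]
tip at z .195 [0.66202661 0.18100165 0.195     ]
```

View pics/d3c.png

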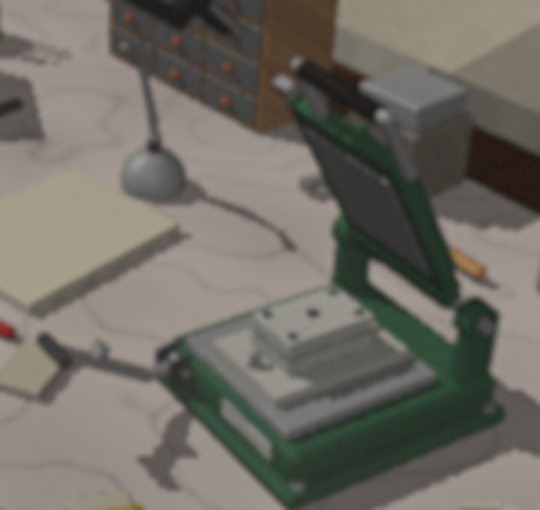

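The side view shows the lid standing fully open and the mould exposed, with its block top corners at crop (252,322), (335,290), (382,318) and (290,357). I'll check these against the fit.

```bash
python3 - <<'E'
from fit import *
d=load("d3"); t,p=np.load("tp.npy")
P=proj(d,W(p,[(-44,27,102.5),(44,27,102.5),(44,-27,102.5),(-44,-27,102.5)])); print(P.round(1))
o=[(354,237.3),(381.7,226.7),(397.3,236),(366.7,249)]
print(atz(d,o,.1025).mean(0), W(p,[(0,0,102.5)]))
E
```

```text
[[353.6 233.1]
 [380.7 223.5]
 [394.  233.6]
 [366.5 243.8]]
[ 0.55943206 -0.21172857  0.1025    ] [[ 0.56858501 -0.19808031  0.1025    ]]
```

Emit:
play_rows:
  steps:
    - [0.03, 0.02, 0, -1.0426, 0.2148, 1.1514, 0]
    - [0.0, 0.02, -0.03, -1.0426, 0.2148, 1.1514, 0]
    - [0.0, 0.02, -0.03, -1.0426, 0.2148, 1.1514, 0]
    - [0.0, 0.02, -0.03, -1.0426, 0.2148, 1.1514, 0]
    - [0.0, 0.02, -0.05, -1.0426, 0.2148, 1.1514, 0]
    - [0.0, 0.02, -0.05, -1.0426, 0.2148, 1.1514, 0]
    - [0.0, 0.02, -0.05, -1.0426, 0.2148, 1.1514, 0]
    - [0.0, 0.02, -0.05, -1.0426, 0.2148, 1.1514, 0]
    - [0.0, 0.02, -0.05, -1.0426, 0.2148, 1.1514, 0]
    - [0.0, 0.02, -0.05, -1.0426, 0.2148, 1.1514, 0]
    - [0.0, 0.02, -0.05, -1.0426, 0.2148, 1.1514, 0]
    - [0.0, 0.02, -0.05, -1.0426, 0.2148, 1.1514, 0]

```text
time: 10.25
position: [0.475, -0.1898, 0.3523]
ee_rot: [[-0.765, 0.135, 0.629], [0.1, 0.991, -0.09], [-0.636, -0.006, -0.772]]
contact_force: [-0.3, 0.4, -0.0]
finger_gap: 0.996
grasp_force: 0.0
```

Emit:
play_rows:
  steps:
    - [0, 0, -0.05, 0, 0, 0, 0]
    - [0, 0, -0.1, 0, 0, 0, 0]
    - [0.01, 0, -0.14, 0, 0, 0, 0]
    - [0.02, -0.001, -0.165, 0, 0, 0, 0]
    - [0.02, -0.001, -0.165, 0, 0, 0, 0]

```text
time: 10.75
position: [0.4927, -0.1891, 0.1814]
ee_rot: [[-0.77, 0.135, 0.623], [0.105, 0.991, -0.085], [-0.629, 0.0, -0.777]]
contact_force: [0.0, -1.0, -0.0]
finger_gap: 0.997
grasp_force: 0.0
```

```bash
python3 - <<'E'
from fit import *
t,p=np.load("tp.npy"); c=grab("wrist","w2"); s=arm.state(); print(s["position"],s["joint_pos"].round(2))
print(proj(c,W(p,[(-44,27,102.5),(44,27,102.5),(44,-27,102.5),(-44,-27,102.5),(-79,75,60),(-79,-75,60),(-70,46,70),(-70,-46,70)])).round(0))
E
```

```text
[ 0.49385457 -0.19021578  0.18537258] [-0.68 -0.38  2.01  0.42  0.94 -2.27]
[[353. 175.]
 [346. 227.]
 [294. 228.]
 [286. 175.]
 [414. 105.]
 [225. 106.]
 [377. 122.]
 [261. 123.]]
```

View pics/w2.png

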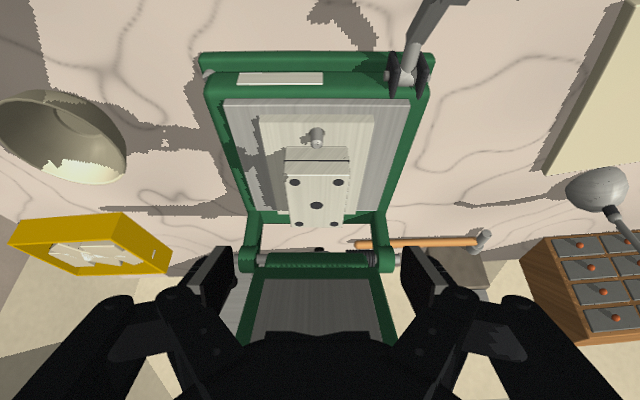

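The wrist view shows the platen's front corners at (222,99) and (411,99), and the flange's at (258,115) and (374,115). That is about (-3,-6) px from prediction, so I refit.

```bash
python3 - <<'E'
from fit import *
t,p=np.load("tp.npy"); w=load("w2"); w1=load("w1"); d=load("d3")
A=[(w,(-79,75,60),(411,99)),(w,(-79,-75,60),(222,99)),(w,(-70,46,70),(374,115)),(w,(-70,-46,70),(258,115))]
a=fit(A,p)
B=[(d,X,u) for X,u in zip([(-44,27,102.5),(44,27,102.5),(44,-27,102.5),(-44,-27,102.5)],[(354,237.3),(381.7,226.7),(397.3,236),(366.7,249)])]
b=fit(B,p)
e=fit([(w1,(-106,94,168),(279,176)),(w1,(-106,50,168),(279,222))]+A,p)
g=arm.get_image("wrist"); im=cv2.convertScaleAbs(g["img"][90:240,200:430]); save("w3c",cv2.resize(im,None,fx=3,fy=3,interpolation=2))
import pickle; pickle.dump(g,open("pics/w3.pkl","wb")); print(arm.state()["position"])
print(proj(g,W(p,[(-44,27,102.5),(-44,-27,102.5),(-79,75,60),(-79,-75,60),(-70,46,70),(-70,-46,70)])).round(1).tolist())
E
```

```text
[ 0.5618 -0.2005 -0.1355] -7.76
[[1.9, -0.3], [-2.7, -0.3], [1.3, 1.1], [-1.1, 1.1]]
[ 0.5584 -0.2117 -0.1158] -6.63
[[0.4, -0.3], [-0.1, 0.4], [-2.1, 1.4], [0.9, -1.0]]
[ 0.5628 -0.2022 -0.1517] -8.69
[[-1.8, -0.6], [-1.4, -0.6], [0.7, 2.4], [-3.0, -0.2], [0.4, 3.2], [-1.5, 1.7]]
[ 0.49474371 -0.19120257  0.18844329]
[[354.7, 169.4], [287.6, 169.7], [415.3, 99.6], [226.8, 101.1], [378.6, 116.8], [263.2, 117.7]]
```

View pics/w3c.png

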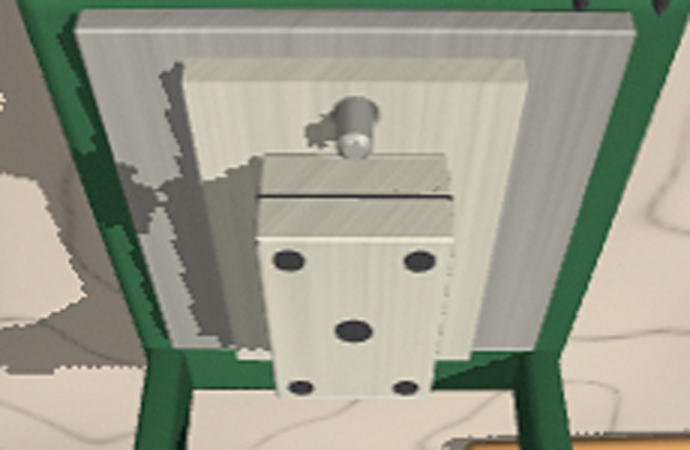

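The sharp view puts the block's front top edge at (286..351, 169) and the flange at (262..375, 117). That agrees with the fit to within about 2 mm (y about -1.5 mm), so I go in.

Emit:
play_rows:
  steps:
    - [0.02, -0.002, -0.0245, 0, 0, 0, 0]
    - [0.04, -0.0045, -0.049, 0, 0, 0, 0]
    - [0.058, -0.0065, -0.071, 0, 0, 0, 0]
    - [0.07, -0.008, -0.086, 0, 0, 0, 0]
    - [0.07, -0.008, -0.086, 0, 0, 0, 0]
    - [0.07, -0.008, -0.086, 0, 0, 0, 0]
    - [0.07, -0.008, -0.086, 0, 0, 0, 0]

```text
time: 11.55
position: [0.5654, -0.2003, 0.1055]
ee_rot: [[-0.762, 0.136, 0.633], [0.099, 0.991, -0.094], [-0.64, -0.009, -0.768]]
contact_force: [-0.1, 0.1, 0.2]
finger_gap: 1.002
grasp_force: 0.0
```

```bash
python3 - <<'E'
from h import *
from scipy.spatial.transform import Rotation as Ro
s=arm.state(); R=np.array([[-.76,.123,.638],[.094,.992,-.079],[-.643,0,-.766]])
print(s["position"],s["ee_rot"].round(3).tolist(),"rv",Ro.from_matrix(R@s["ee_rot"].T).as_rotvec().round(4),"shift",np.array([.5805,-.2011,.082])-s["position"],s["contact_force"])
E
```

```text
[ 0.56540336 -0.20032149  0.10551397] [[-0.762, 0.136, 0.633], [0.099, 0.991, -0.094], [-0.64, -0.009, -0.768]] rv [ 0.0081 -0.0048  0.0135] shift [ 0.01509664 -0.00077851 -0.02351397] [-0.10043112  0.13324399  0.15445077]
```

Emit:
play_rows:
  steps:
    - [0.0075, -0.0004, -0.012, 0.008, -0.005, 0.008, 0]
    - [0.015, -0.0008, -0.0235, 0.008, -0.005, 0.008, 0]
    - [0.015, -0.0008, -0.0235, 0.008, -0.005, 0.008, 0]
    - [0.015, -0.0008, -0.0235, 0.008, -0.005, 0.008, 0]

```text
time: 11.95
position: [0.5797, -0.2006, 0.0804]
ee_rot: [[-0.761, 0.128, 0.636], [0.099, 0.992, -0.081], [-0.641, 0.001, -0.767]]
contact_force: [0.4, 0.6, -0.2]
finger_gap: 1.0
grasp_force: 0.0
```

Emit:
play_rows:
  squeeze: 40
  steps:
    - [0, 0, 0, 0, 0, 0, 1]
    - [0, 0, 0, 0, 0, 0, 1]
    - [0, 0, 0, 0, 0, 0, 1]
    - [0, 0, 0, 0, 0, 0, 1]

```text
time: 12.35
position: [0.5799, -0.2009, 0.0805]
ee_rot: [[-0.761, 0.128, 0.636], [0.099, 0.992, -0.082], [-0.642, 0.0, -0.767]]
contact_force: [-6.4, 0.2, 6.2]
finger_gap: 0.626
grasp_force: 44.8
```

Emit:
play_rows:
  squeeze: 90
  steps:
    - [0, 0, 0, 0, 0, 0, 1]
    - [0, 0, 0, 0, 0, 0, 1]
    - [0, 0, 0, 0, 0, 0, 1]
    - [0, 0, 0.003, 0, 0, 0, 1]
    - [0, 0, 0.006, 0, 0, 0, 1]
    - [0, 0, 0.01, 0, 0, 0, 1]
    - [0, 0, 0.01, 0, 0, 0, 1]

```text
time: 13.05
position: [0.5787, -0.2008, 0.0872]
ee_rot: [[-0.764, 0.129, 0.633], [0.1, 0.992, -0.081], [-0.638, 0.001, -0.77]]
contact_force: [1.6, -5.0, -6.2]
finger_gap: 0.612
grasp_force: 96.8
```

```bash
python3 - <<'E'
from h import *
s=arm.state(); print(s["contact_force"],s["wrist_torque"],s["position"])
E
```

```text
[ 1.55485969 -4.98854563 -6.20430292] [-0.57968186  0.60570317 -0.71435695] [ 0.57866986 -0.20081285  0.08724467]
```

Emit:
play_rows:
  steps:
    - [0, -0.001, 0.004, 0, 0, 0, 1]
    - [0, -0.001, 0.008, 0, 0, 0, 1]
    - [0, -0.001, 0.012, 0, 0, 0, 1]
    - [0, -0.001, 0.017, 0, 0, 0, 1]
    - [0, -0.001, 0.022, 0, 0, 0, 1]
    - [0, -0.001, 0.028, 0, 0, 0, 1]
    - [0, -0.001, 0.034, 0, 0, 0, 1]
    - [0, -0.001, 0.04, 0, 0, 0, 1]
    - [0, -0.001, 0.045, 0, 0, 0, 1]
    - [0, -0.001, 0.045, 0, 0, 0, 1]

```text
time: 14.05
position: [0.5802, -0.2015, 0.1357]
ee_rot: [[-0.761, 0.128, 0.637], [0.098, 0.992, -0.082], [-0.642, 0.001, -0.767]]
contact_force: [0.6, -0.4, -4.2]
finger_gap: 0.617
grasp_force: 97.5
```

```bash
python3 - <<'E'
from h import *
s=arm.state(); print(s["contact_force"],s["wrist_torque"],s["position"],s["joint_pos"].round(2))
c=grab("side","d4"); save("d4c",cv2.resize(c["img"][140:290,300:450],None,fx=4,fy=4,interpolation=2))
E
```

```text
[ 0.56176132 -0.42274956 -4.23081181] [ 0.15383123  0.77567273 -0.01912923] [ 0.58015359 -0.20153947  0.13572544] [-0.58 -0.12  1.93  0.43  0.74 -2.25]
```

View pics/d4c.png

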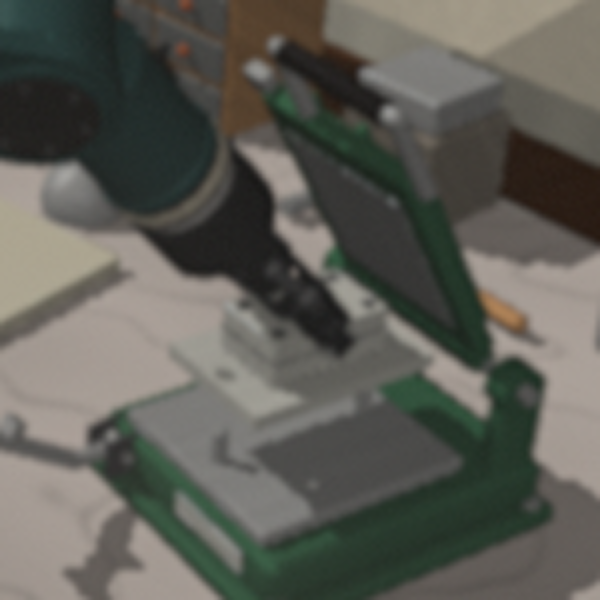

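Side view: the mould is off the pins, level in the grip, and the lid is still up. Next I refine the tile pose with image code.

```bash
python3 - <<'E'
from fit import *
c0=[(-110,-85,14),(110,-85,14),(110,85,14),(-110,85,14)]
t,p=np.load("tp.npy"); obs=[]
for n,seed in(("scene0",(340,262)),("side0",(288,208))):
    c=load(n); im=cv2.GaussianBlur(c["img"],(3,3),0); m=np.zeros((402,642),np.uint8)
    cv2.floodFill(im.copy(),m,seed,0,(9,)*3,(9,)*3,4|cv2.FLOODFILL_FIXED_RANGE|cv2.FLOODFILL_MASK_ONLY|(255<<8))
    m=cv2.morphologyEx(m[1:-1,1:-1],cv2.MORPH_CLOSE,np.ones((9,9))); k=max(cv2.findContours(m,0,1)[0],key=cv2.contourArea)
    hl=cv2.convexHull(k); q=cv2.approxPolyDP(hl,4,True)[:,0]; print(n,im[seed[1],seed[0]],cv2.contourArea(k),q.tolist())
    P=proj(c,W(t,c0)); print(P.round(1).tolist(), cv2.contourArea(P.astype(np.float32)))
    # edge fit: hull points to the projected outline
    obs.append((c,hl[:,0].astype(float)))
    if len(q)==4: 
        for X,u in zip(c0,P): pass
def f(v):
    r=[]
    for c,h in obs:
        P=proj(c,W(v,c0)).astype(np.float32)
        r+=[cv2.pointPolygonTest(P,tuple(map(float,x)),True) for x in h]
    return r
r=least_squares(f,t,loss="soft_l1",diff_step=1e-3); print(r.x,np.degrees(r.x[2]),np.abs(r.fun).mean(),np.round(r.fun,1))
E
```

```text
scene0 [185 179 154] 2494.0 [[346, 233], [380, 260], [330, 294], [305, 264], [310, 254]]
[[346.1, 228.4], [296.3, 261.3], [330.0, 295.7], [380.7, 258.2]] 2816.929270780878
side0 [152 145 128] 2663.5 [[327, 203], [284, 227], [224, 205], [228, 192], [309, 170], [316, 173]]
[[281.6, 230.9], [330.8, 202.8], [292.7, 185.1], [242.9, 209.6]] 1976.6035339973168
[0.55238457 0.16967262 0.05924815] 3.3946691013379855 5.11934573994208 [ -0.6   2.8   0.3   0.    0.7   0.9   0.4   0.9   2.2   0.5  -0.2   1.6
   2.    0.8  -0.1  -1.7  -1.6 -20.7 -21.1  -0.4   1.    0.1  -1.7  -1.8
  -1.    2.    1.7   0.8 -16.3 -16.8 -17.  -19.  -15.4 -20.2]
```

```bash
python3 - <<'E'
from fit import *
from scipy.ndimage import map_coordinates as mc
t,p=np.load("tp.npy"); t[1]+=0
E={"F":((-110,-85),(-110,85)),"R":((-110,-85),(110,-85)),"B":((110,-85),(110,85)),"L":((-110,85),(110,85))}
def run(use,t0,w):
    obs=[]
    for n,e in use:
        c=load(n); g=cv2.GaussianBlur(c["img"].astype(np.float32),(0,0),.8); a,b=map(np.array,E[e])
        g=g[:,:,0]*.3+g[:,:,1]*.3+(255-g[:,:,2])*0
        for s in np.linspace(.08,.92,30):
            X=np.array([*(a+(b-a)*s),14.]); nrm=np.array([*(a+b)/np.linalg.norm(a+b),0])
            d=np.arange(-w,w+.1,.5); P=proj(c,W(t0,[X+nrm*k for k in d]))
            v=mc(g,[P[:,1],P[:,0]],order=1); gr=np.abs(np.gradient(v)); i=gr[1:-1].argmax()+1
            if gr[i]>1.5: obs.append((c,X,nrm,P[i],n+e,d[i]))
    def f(q): return [np.dot(proj(c,W(q,[X]))[0]-u,(lambda z:z/np.linalg.norm(z))(np.diff(proj(c,W(q,[X,X+nrm])),axis=0)[0])) for c,X,nrm,u,_,_ in obs]
    r=least_squares(f,t0,loss="soft_l1",f_scale=.5)
    for k in sorted({o[4] for o in obs}):
        x=np.array([o[5] for o in obs if o[4]==k]); print(k,len(x),np.median(x),np.percentile(x,[20,80]),"res px",np.median([a for a,o in zip(r.fun,obs) if o[4]==k]).round(2))
    print(r.x,np.degrees(r.x[2])); return r.x
u=[("scene0","F"),("scene0","R"),("side0","B"),("side0","L")]
q=run(u,t,12); q=run(u,q,7); run([(n,e) for n in("scene0","side0") for e in E],q,7)
E
```

```text
scene0F 26 0.0 [-2.5  3.5] res px 0.05
scene0R 30 -5.25 [-6. -3.] res px 0.12
[0.55757554 0.16614885 0.15445515] 8.849628092525036
scene0F 22 2.0 [-1.3  3. ] res px -0.14
scene0R 30 -0.5 [-1.  1.] res px 0.06
[0.55589235 0.16586018 0.16151544] 9.254152766283717
scene0B 30 -1.5 [-2.6  0. ] res px 0.22
scene0F 22 -0.75 [-2.7  1.3] res px 0.39
scene0R 30 -0.5 [-2.   1.5] res px 0.12
side0R 3 2.0 [-3.1  2.9] res px -0.6
[0.55512593 0.16555622 0.16170755] 9.2651602620118
```

Emit:
play_rows:
  steps:
    - [0, 0.008, 0, 0, 0, 0, 1]
    - [0, 0.025, 0, 0, 0, 0, 1]
    - [0, 0.05, 0, 0, 0, 0, 1]
    - [0, 0.075, 0, 0, 0, 0, 1]
    - [0, 0.1, 0, 0, 0, 0, 1]
    - [0, 0.125, 0, 0, 0, 0, 1]
    - [0, 0.15, 0, 0, 0, 0.03, 1]
    - [-0.003, 0.175, 0, 0, 0, 0.07, 1]
    - [-0.005, 0.2, 0, 0, 0, 0.11, 1]
    - [-0.007, 0.225, 0, 0, 0, 0.15, 1]
    - [-0.009, 0.25, 0, 0, 0, 0.19, 1]
    - [-0.01, 0.275, 0, 0, 0, 0.23, 1]

```text
time: 15.3
position: [0.5684, 0.0755, 0.1331]
ee_rot: [[-0.766, -0.104, 0.635], [-0.078, 0.995, 0.068], [-0.639, 0.003, -0.77]]
contact_force: [0.0, -0.6, -5.0]
finger_gap: 0.617
grasp_force: 97.6
```

Emit:
play_rows:
  steps:
    - [-0.001, 0.025, 0, 0, 0, 0.025, 1]
    - [-0.002, 0.05, 0, 0, 0, 0.0545, 1]
    - [-0.003, 0.072, 0, 0, 0, 0.0545, 1]
    - [-0.003, 0.086, 0, 0, 0, 0.0545, 1]
    - [-0.003, 0.0925, 0, 0, 0, 0.0545, 1]
    - [-0.003, 0.0925, 0, 0, 0, 0.0545, 1]
    - [-0.003, 0.0925, 0, 0, 0, 0.0545, 1]
    - [-0.003, 0.0925, 0, 0, 0, 0.0545, 1]

```text
time: 16.1
position: [0.5665, 0.1656, 0.1338]
ee_rot: [[-0.76, -0.155, 0.632], [-0.118, 0.988, 0.1], [-0.64, 0.002, -0.769]]
contact_force: [-0.7, 0.7, -5.1]
finger_gap: 0.615
grasp_force: 97.5
```

```bash
python3 - <<'E'
from h import *
from scipy.spatial.transform import Rotation as Ro
s=arm.state(); R0=np.array([[-.761,.128,.636],[.099,.992,-.082],[-.642,0,-.767]])
print(s["position"],"shift",np.array([.5674,.166,.0345])-s["position"],"turn left",Ro.from_matrix(Ro.from_rotvec([0,0,.2845]).as_matrix()@R0@s["ee_rot"].T).as_rotvec().round(4),s["contact_force"],s["joint_pos"].round(2),s["grasp_force"],s["finger_gap"])
E
```

```text
[0.56646829 0.16559803 0.13379626] shift [ 0.00093171  0.00040197 -0.09929626] turn left [-0.0009 -0.0027  0.0005] [-0.71981978  0.67006062 -5.08508746] [ 0.21 -0.19  1.98 -0.05  0.65 -1.49] 97.52327799797058 0.6146991803171759
```

Emit:
play_rows:
  steps:
    - [0.001, 0.0004, -0.015, 0, -0.0027, 0, 1]
    - [0.001, 0.0004, -0.035, 0, -0.0027, 0, 1]
    - [0.001, 0.0004, -0.055, 0, -0.0027, 0, 1]
    - [0.001, 0.0004, -0.072, 0, -0.0027, 0, 1]
    - [0.001, 0.0004, -0.084, 0, -0.0027, 0, 1]
    - [0.001, 0.0004, -0.09, 0, -0.0027, 0, 1]
    - [0.001, 0.0004, -0.09, 0, -0.0027, 0, 1]
    - [0.001, 0.0004, -0.09, 0, -0.0027, 0, 1]

```text
time: 16.9
position: [0.5683, 0.1665, 0.045]
ee_rot: [[-0.756, -0.155, 0.635], [-0.118, 0.988, 0.101], [-0.643, 0.001, -0.766]]
contact_force: [0.9, 0.7, -4.7]
finger_gap: 0.621
grasp_force: 97.6
```

Emit:
play_rows:
  steps:
    - [0, 0, -0.002, 0, 0, 0, 1]
    - [0, 0, -0.004, 0, 0, 0, 1]
    - [0, 0, -0.005, 0, 0, 0, 1]
    - [0, 0, -0.006, 0, 0, 0, 1]
    - [0, 0, -0.006, 0, 0, 0, 1]

```text
time: 17.4
position: [0.5674, 0.1667, 0.0378]
ee_rot: [[-0.758, -0.156, 0.634], [-0.119, 0.988, 0.101], [-0.642, 0.001, -0.767]]
contact_force: [-0.4, 0.4, -6.4]
finger_gap: 0.614
grasp_force: 97.6
```

Emit:
play_rows:
  steps:
    - [0, 0, -0.001, 0, 0, 0, 1]
    - [0, 0, -0.002, 0, 0, 0, 1]
    - [0, 0, -0.002, 0, 0, 0, 1]

```text
time: 17.7
position: [0.5674, 0.1666, 0.0357]
ee_rot: [[-0.758, -0.156, 0.634], [-0.119, 0.988, 0.101], [-0.642, 0.001, -0.767]]
contact_force: [-0.1, -0.5, -5.4]
finger_gap: 0.612
grasp_force: 97.6
```

Emit:
play_rows:
  steps:
    - [0, 0, -0.001, 0, 0, 0, 1]
    - [0, 0, -0.0015, 0, 0, 0, 1]
    - [0, 0, -0.0015, 0, 0, 0, 1]

```text
time: 18.0
position: [0.5678, 0.1667, 0.0348]
ee_rot: [[-0.757, -0.156, 0.634], [-0.119, 0.988, 0.101], [-0.642, 0.001, -0.766]]
contact_force: [-0.8, -0.5, -3.9]
finger_gap: 0.611
grasp_force: 97.9
```

Emit:
play_rows:
  steps:
    - [0, 0, -0.001, 0, 0, 0, 1]
    - [0, 0, -0.001, 0, 0, 0, 1]

```text
time: 18.2
position: [0.5684, 0.1669, 0.0348]
ee_rot: [[-0.756, -0.156, 0.636], [-0.119, 0.988, 0.101], [-0.644, 0.001, -0.765]]
contact_force: [-1.6, 0.1, 0.4]
finger_gap: 0.615
grasp_force: 98.6
```

```bash
python3 - <<'E'
from h import *
s=arm.state(); print(s["contact_force"],s["wrist_torque"],s["position"])
E
```

```text
[-1.59378963  0.05274232  0.40443821] [-0.25617529  0.68158156 -0.00099352] [0.56843536 0.16686176 0.03475794]
```

Emit:
play_rows:
  squeeze: 20
  steps:
    - [0, 0, -0.0005, 0, 0, 0, 1]
    - [0, 0, -0.0005, 0, 0, 0, 1]
    - [0, 0, -0.0005, 0, 0, 0, 0]
    - [0, 0, 0, 0, 0, 0, 0]
    - [0, 0, 0, 0, 0, 0, 0]
    - [0, 0, 0, 0, 0, 0, 0]

```text
time: 18.8
position: [0.5677, 0.1667, 0.0336]
ee_rot: [[-0.757, -0.156, 0.634], [-0.119, 0.988, 0.101], [-0.642, 0.001, -0.766]]
contact_force: [-0.7, -0.6, 0.1]
finger_gap: 0.999
grasp_force: 0.0
```

Emit:
play_rows:
  steps:
    - [-0.01, -0.0016, 0.012, 0, 0, 0, 0]
    - [-0.03, -0.005, 0.036, 0, 0, 0, 0]
    - [-0.055, -0.009, 0.066, 0, 0, 0, 0]
    - [-0.08, -0.0128, 0.096, 0, 0, 0, 0]
    - [-0.1, -0.016, 0.14, 0, 0, 0, 0]
    - [-0.1, -0.016, 0.18, 0, 0, 0, 0]
    - [-0.1, -0.016, 0.2, 0, 0, 0, 0]
    - [-0.1, -0.016, 0.2, 0, 0, 0, 0]
    - [-0.1, -0.016, 0.2, 0, 0, 0, 0]

```text
time: 19.7
position: [0.4673, 0.1507, 0.233]
ee_rot: [[-0.758, -0.156, 0.634], [-0.119, 0.988, 0.101], [-0.642, 0.001, -0.767]]
contact_force: [-0.7, -1.1, -0.3]
finger_gap: 0.997
grasp_force: 0.0
```

```bash
python3 - <<'E'
from fit import *
from scipy.ndimage import map_coordinates as mc
t,p=np.load("tp.npy"); s=arm.state(); print(s["position"],s["contact_force"],s["finger_gap"])
E=[((-.5,0)),((.5,0)),((0,-.5)),((0,.5))]
def run(cs,q,L,B,z,w,tag):
  for it in range(3):
    obs=[]
    for n,c in cs:
      g=cv2.GaussianBlur(c["img"],(0,0),.8).astype(np.float32).mean(2)
      for e in E:
        e=np.array(e); nr=np.array([*(e*2),0]); tg=np.array([-nr[1],nr[0],0])
        for k in np.linspace(-.42,.42,25):
          X=np.array([e[0]*L,e[1]*B,z])+tg*k*(B if e[0] else L)
          d=np.arange(-w,w+.1,.5); P=proj(c,W(q,[X+nr*a for a in d])); 
          if P.min()<0 or P[:,0].max()>639 or P[:,1].max()>399: continue
          gr=np.abs(np.gradient(mc(g,[P[:,1],P[:,0]],order=1))); i=gr[1:-1].argmax()+1
          if gr[i]>1.5: obs.append((c,X,nr,d[i],n+str(e)))
    def f(v): # mm residuals along the normals
      return [0]
    A=[];b=[]
    for c,X,nr,d,_ in obs:
      cc,ss=np.cos(q[2]),np.sin(q[2]); nw=np.array([cc*nr[0]-ss*nr[1],ss*nr[0]+cc*nr[1]])
      A.append([nw[0]*1000,nw[1]*1000,(nr[1]*X[0]-nr[0]*X[1])]); b.append(d)
    A=np.array(A);b=np.array(b)
    dq=least_squares(lambda v:A@v-b,[0,0,0],loss="soft_l1").x; q=q+dq
  for k in sorted({o[4] for o in obs}): x=(b-A@dq)[[o[4]==k for o in obs]]; print(tag,k,len(x),np.percentile(x,[20,50,80]).round(1))
  print(tag,q.round(4),np.degrees(q[2]).round(2)); return q
c=grab("scene","s9");d=grab("side","d9");w=grab("wrist","w9")
print("tile corners wrist",proj(w,W(t,[(-110,-85,14),(110,-85,14),(110,85,14),(-110,85,14)])).round().tolist())
run([("w",w)],np.array([.556,.164,.1615]),220,170,14,8,"tile")
run([("w",w)],np.array([.557,.165,.1615]),140,92,24,8,"flange")
run([("w",w)],np.array([.557,.165,.1615]),88,54,56.5,8,"block")
E
```

```text
[0.46729539 0.15065753 0.23302026] [-0.74792412 -1.05017707 -0.2815399 ] 0.9968937389341174
tile corners wrist [[224.0, 26.0], [261.0, 172.0], [370.0, 172.0], [404.0, 25.0]]
tile w[ 0.  -0.5] 25 [-1.1 -0.6 -0.6]
tile w[-0.5  0. ] 25 [-0.1  0.4  0.5]
tile w[0.  0.5] 16 [-1.4 -0.9 -0.4]
tile w[0.5 0. ] 9 [2.6 4.1 6.4]
tile [0.5545 0.1615 0.14  ] 8.02
flange w[ 0.  -0.5] 8 [-0.3  2.9  7. ]
flange w[-0.5  0. ] 25 [0.1 0.4 0.5]
flange w[0.  0.5] 20 [-0.1  0.2  0.4]
flange w[0.5 0. ] 11 [1.9 4.  4.9]
flange [0.5514 0.1628 0.1496] 8.57
block w[ 0.  -0.5] 25 [-4.4 -0.9 -0.4]
block w[-0.5  0. ] 25 [-5.6  0.4  0.5]
block w[0.  0.5] 20 [-5.  -1.3 -1. ]
block w[0.5 0. ] 23 [-4.  -3.4  7.5]
block [0.556  0.164  0.1507] 8.63
```

```bash
python3 -c "
from station import arm
print(arm.job_done())"
```

```text
the job is handed in; nothing more can be done
None
```

The job is handed in: the catch is fully off, the lid is up at its stop, and the mould lies flat on the tile, released, about 3 mm off centre and 0.6° off square by the last camera fit (19.7 s on the clock at my last move; no verdict was returned).

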